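# Release a charged battery pack from its push-to-release dock

## Robot

A 7-joint arm with a two-finger parallel gripper is mounted at the origin on the work surface. World frame = base frame: x ahead of the robot, y to its left, z up, the work surface at z = 0. Lengths are in m, angles in rad, forces in N, time in s.
With the tool pointing down it reaches from about 0.4 to 0.85 m from the base axis. Payload 10.4 kg.
Tool frame: the origin (TCP) lies midway between the tips of the shut fingers; the grasp point (between the pads) lies 19 mm behind it (r.grasp_offset is the distance from the TCP to the grasp point, in m); x points along the fingers, y is the direction in which the jaws open and shut, and the axes are right-handed (so a half turn about x gives the same grasp; the last joint's range is limited). The gripper opens to 87 mm and grips with 3 to 60 N. Pads are 19 mm wide; open, the fingers measure 117 mm over their backs; the gripper's body (75 mm by 190 mm) begins 51 mm behind the grasp point.
Start: joints at [1.302, 0.332, -0.065, 1.46, 0.022, 1.35, -0.088], TCP at [0.152, -0.606, 0.223] pointing down, gripper open.
Joint ranges: [-2.6, 2.6], [-0.5, 2.12], [-1.47, 1.34], [0.16, 2.42], [-1.27, 4.41], [0.06, 2.06], [-2.6, 2.6]. Speed limits (rad/s): [2.22, 2.22, 2.79, 2.79, 3.14, 3.14, 3.14].

## Interface

Orientations are given as a unit quaternion [x, y, z, w].
In Python, from bench import r, vision, close_job gives the robot as it stands. The module is installed in compiled form; this text tells all that it offers.
- The arm moves only by the shell command python3 -m pendant 'ROWS' [OPENING] [FORCE]. ROWS is text: rows parted by semicolons, each of 6 numbers parted by spaces: the shift along the tool's x, y, z in units of 0.25 m (1.0 is 0.25 m), then the turn, a rotation vector about the tool's x, y, z in units of 1.5 rad (1.0 is 1.5 rad). A call has 1 to 8 rows; each row is the pose to reach, as a shift and turn from the pose commanded when the call began, along the tool's axes at that moment; what a row does not reach only later rows make up. A row lasts 1/10 s, in which the tool goes at most 50 mm and 8.59 degrees, less where a joint would pass 70% of its speed; a pose out of reach is approached as far as the arm can. A call with a number of a shift or a turn outside -1 to 1 is refused whole. A call with a gripper value outside its range is refused whole. OPENING is the gripper command: -1 is shut, 1 is fully open, values between are in proportion, set as the call begins (- or left out, the last holds). The fingers move at their own pace and stop on an object; FORCE is the grip in N (left out, the last holds). Time passes only in rows, so rows that repeat a pose let the fingers close. It gives the time, the measured TCP pose, the force and the opening at its end, in the units of the state.
- r.read_state(): the state, without advancing time (a new reading comes with each control period).
- vision.camera(name): name is "scene" or "top" or "wrist"; returns (picture, depth): 400x640x3 uint8, blue, green, red; 400x640 float32, m along the optical axis (not along the pixel's ray), 0 where there is no reading.
- vision.get_calibration(name): a dict with "camera_matrix" (3x3 intrinsics, pixels), "rvec" (rotation vector, rad) and "tvec" (3), from world to camera coordinates, as OpenCV has them. Camera axes: x right, y down, z forward; pixel columns grow to the right and rows downward; lengths in m; the calibration is good to about 2 mm. A picture is of the moment at which its call begins: read the wrist's pose just before it. get_calibration takes no time and is no camera call; for the wrist camera it gives the pose at the moment of the call.
- close_job(): hands the job in, once; it reports no verdict.
The state is a dict: "time": time; "joint_positions": joint angles; "joint_vel": joint speeds; "joint_torque": joint torques, N m; "ee_pos": TCP position; "eef_rot": TCP orientation; "ft_force": force on the tool from outside, world axes, zero at the start; "torque": the same for the moment, N m; "width": finger opening in m.
Only numpy, scipy, OpenCV 4.12 (cv2) and the standard library are available. Lean on these libraries where they do the work, as an engineer would, in place of code of your own. Each camera call takes 0.05 s, during which the arm holds its last target. There are 200 camera calls.

## Task

The battery pack with the straight bar grip is charged. Press it straight down into its dock, all the way until it stops, so that the latch lets go and it springs up; then lift it out and set it down (do not drop it) standing upright inside the aluminium tray. Leave the pack with the round knob latched in its own dock.

Things in the scene. Friction and masses are not known exactly. Their poses are not given: they have to be found in the camera images.
- pack_bar: The pack to take: black, 0.32 kg, loose. Body 60 (x) x 44 (y) mm, 40 tall; neck; cap 72 x 50 at 55-63 mm above the underside; on it a bar grip 50 long (x), 16 thick (y), from 63 to 91 mm. Origin: centre of underside, z up. Latched: underside 26 mm above the bench, bar top 117. Press the bar's middle down 12 mm to its stop (10-18 N); let go, it rises to rest with its underside at about 40 mm (bar top 131).
- dock_bar: The bar pack's dock, fixed: grey block 94 (x) x 112 (y) mm, 65 tall, with an open well in which the pack stands at the same x, y, yaw. On top two steel catches hold the pack down (it cannot be pulled out); pressing it over 9 mm wedges them outward, where they stay, and a spring floor lifts it. Bridges over the catches reach 78 mm: lift the pack's underside over them. Origin: centre of underside.
- pack_knob: The other pack, to be left latched: black, body 44 (x) x 44 (y) mm, cap 56 x 50, on it a round knob 26 mm in diameter, 28 tall, top 91 mm above the underside. Origin: centre of its underside, 26 mm above the bench; z up. Stands in a like grey dock, 78 x 112 mm, 65 tall (bridges 78). Pressing it would release it.
- tray: Shallow open aluminium tray, fixed, 170 x 170 mm outside, 25 tall, walls and floor 5 mm thick (inside 160 x 160). Origin: centre of its underside on the bench; z up.
Mind the look-alikes: they are no part of the job. There is more than one size of the tray; the one meant has the size given above.

How it is judged:
On the way, in this order (a step that is already met when the one before it is completed fails the run):
1. the bar pack is pressed at least 8.5 mm down into its dock (z of pack_bar in the frame of dock_bar below 0.0175 m).
2. the latch has let go: the pack has come up at least 8 mm above its latched height, still in the well (z of pack_bar in the frame of dock_bar between 0.034 and 0.05 m and horizontal distance between pack_bar and dock_bar below 0.012 m), for 0.1 s.
At the end, for the whole second after the job is handed in: The bar pack stands upright (within about 8 degrees), flat on the tray's floor and at rest inside its walls (its middle within 55 mm of the tray's in the tray's x and 60 mm in its y), let go of; the knob pack is within 6 mm of where it was, still latched (x of pack_bar in the frame of tray between -0.055 and 0.055 m and y of pack_bar in the frame of tray between -0.06 and 0.06 m and z of pack_bar in the frame of tray below 0.01 m and angle between pack_bar's own z axis and vertical below 0.15 rad and linear speed of pack_bar below 0.03 m/s and distance of pack_knob from where it was at the start of the episode below 0.006 m); the robot touches nothing.
It fails at once if the knob pack is pressed, released or shifted by more than 6 mm (distance of pack_knob from where it was at the start of the episode above 0.006 m).
It fails at once if the bar pack is dropped (moves faster than 0.6 m/s while no finger touches it) (contact force between pack_bar and the fingers below 0.05 N and linear speed of pack_bar above 0.6 m/s).
It also fails if it takes over 48 s, if anything falls off the work surface, if the arm or the gripper's body presses on something with over 40 N, if the wrist force passes 120 N, or if a joint passes its speed limit or range.

## Working session

There is one attempt and no reset: what is moved stays moved. The work goes in short steps, Python scripts to look and compute and a shell command to move; the robot and the scene stay as the last step left them, time stands still between calls to the robot, and variables do not carry over. Pictures are saved under pics/ and viewed, about 8 in all and at most 12, crops included, and the job is handed in when it is done.

```bash
mkdir -p pics
cat > h.py <<'E'
import numpy as np, cv2
from bench import r, vision
def grab(n):
    c=vision.get_calibration(n); p,d=vision.camera(n)
    return p,d,c
def world(d,c):
    K=np.array(c["camera_matrix"]);R=cv2.Rodrigues(np.array(c["rvec"],float))[0];t=np.array(c["tvec"],float).ravel()
    v,u=np.indices(d.shape)
    P=np.stack([(u-K[0,2])/K[0,0]*d,(v-K[1,2])/K[1,1]*d,d],-1)
    return (P-t)@R
E
python3 - <<'E'
from h import *
for n in("top","scene"):
    p,d,c=grab(n); cv2.imwrite(f"pics/{n}0.png",p); np.savez(f"{n}0.npz",p=p,w=world(d,c),d=d)
    print(n,c["tvec"],(d>0).mean())
s=r.read_state();print(s["time"],s["ee_pos"],s["eef_rot"],s["width"],s["ft_force"],r.grasp_offset)
E
```

```text
top [0.00105397 0.46891859 0.89422868] 0.995875
scene [-0.08353079 -0.28614854  1.43667454] 0.99601953125
0.1 [ 0.15196546 -0.60591697  0.221885  ] [-0.70168837 -0.08708478  0.70185828 -0.08628226] 0.08711821808015097 [ 0.38801458 -0.11511341 -0.41330207] 0.0187
```

View pics/top0.png

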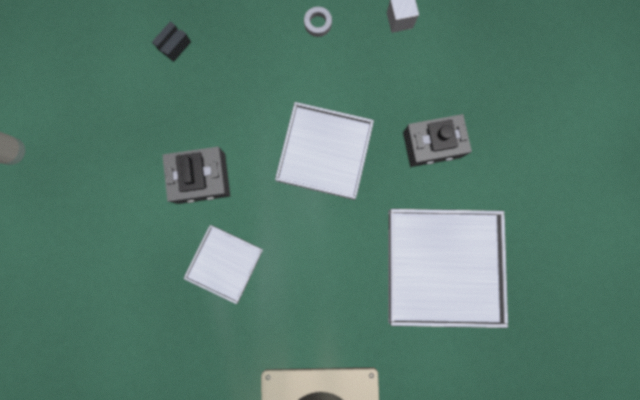

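View pics/scene0.png

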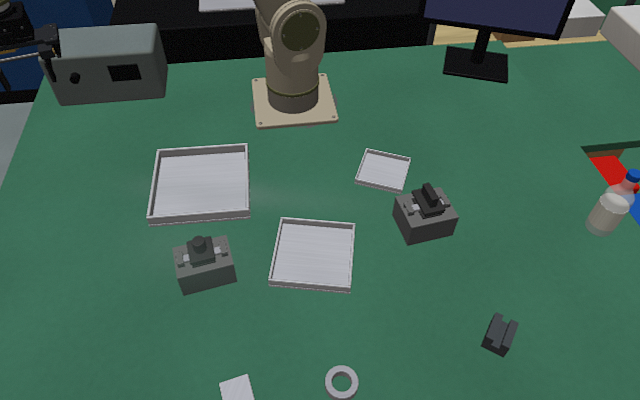

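The top picture shows the bar dock at about (192,174), the knob dock at (445,138), and trays at (325,150), (223,264) and (448,268). I'll measure their sizes and poses from depth.

Run:
```python
from h import *
z=np.load("top0.npz");w=z["w"];p=z["p"]
def rect(P,tag):
    P=P[:,:2].astype(np.float32); (c,s,a)=cv2.minAreaRect(P); print(tag,len(P),np.round(c,4),np.round(s,4),round(a,1))
def reg(u0,u1,v0,v1,lo,hi):
    q=w[v0:v1,u0:u1].reshape(-1,3); return q[(q[:,2]>lo)&(q[:,2]<hi)]
for n,b in dict(mid=(270,380,98,202),small=(180,266,222,306),big=(384,512,205,330)).items():
    q=reg(*b,0.018,0.04); rect(q,n)
for n,b in dict(bar=(155,235,140,208),knob=(400,475,110,170)).items():
    rect(reg(*b,.055,.15),n+" dock"); rect(reg(*b,.082,.097),n+" cap"); q=reg(*b,.105,.15); rect(q,n+" grip"); print(q[:,2].max(),np.median(q[:,2]))
    Q=reg(*b,.058,.07);rect(Q,n+" docktop")
q=reg(270,380,98,202,-.01,.012);print(np.median(q[:,2]))
print("bench",np.median(w[300:360,280:340,2]))
z=np.load("scene0.npz");w=z["w"]
rect(reg(390,460,180,245,.105,.13),"bar grip scene");rect(reg(390,460,180,245,.058,.07),"dock top scene")
print("bench",np.median(w[280:300,380:440,2]))
```

```text
mid 835 [ 0.5592 -0.0185] [0.1701 0.1707] 75.5
small 23 [0.3287 0.1915] [0.1176 0.1151] 63.5
big 2088 [ 0.3142 -0.2603] [0.2302 0.2298] 88.0
bar dock 2737 [0.5064 0.2418] [0.0949 0.1126] 7.5
bar cap 683 [0.506  0.2418] [0.072  0.0505] 7.8
bar grip 263 [0.5057 0.2419] [0.0499 0.0165] 6.9
0.11978056822427768 0.11514272668131412
bar docktop 1432 [0.5064 0.2418] [0.0949 0.1126] 7.5
knob dock 2217 [ 0.5704 -0.2473] [0.0789 0.1128] 9.6
knob cap 565 [ 0.5702 -0.247 ] [0.0563 0.0506] 9.9
knob grip 158 [ 0.5694 -0.2471] [0.0239 0.0248] 43.8
0.12077653001424732 0.1154064252190117
knob docktop 1157 [ 0.5704 -0.2473] [0.0789 0.1128] 9.6
0.0017612080723413354
bench -0.0014719721026670816
bar grip scene 189 [0.5055 0.2397] [0.0505 0.0176] 6.7
dock top scene 956 [0.5051 0.2399] [0.0979 0.1149] 7.3
bench 3.627697164762444e-05
```

The 170 mm tray is the middle one, at (0.559,-0.0185). The bar pack is at (0.506,0.242) with yaw 7.4°. Next I'll work out the moves.

```bash
cat > go.py <<'E'
import sys,numpy as np
from scipy.spatial.transform import Rotation as R
from bench import r
# usage: go.py x y z yaw_deg(direction of tool y)
x,y,z,a=map(float,sys.argv[1:5]);a=np.radians(a)
s=r.read_state();R0=R.from_quat(s["eef_rot"])
X=np.array([0,0,-1.]);Y=np.array([np.cos(a),np.sin(a),0]);T=R.from_matrix(np.c_[X,Y,np.cross(X,Y)])
m=R0.as_matrix()
print("t",s["time"],"pos",np.round(s["ee_pos"],4),"ydir",np.round(np.degrees(np.arctan2(m[1,1],m[0,1])),1),"tilt",np.round(m[:,0],3),"q",np.round(s["joint_positions"],2),"F",np.round(s["ft_force"],1),"w",round(s["width"],4))
print("shift",np.round(m.T@(np.array([x,y,z])-s["ee_pos"])/.25,3),"turn",np.round((R0.inv()*T).as_rotvec()/1.5,3))
E
python3 go.py 0.40 -0.45 0.26 97.4;python3 go.py 0.40 -0.45 0.26 -82.6
```

```text
t 0.1 pos [ 0.152  -0.6059  0.2219] ydir -75.9 tilt [-0.     0.001 -1.   ] q [ 1.3   0.33 -0.06  1.46  0.02  1.35 -0.09] F [ 0.4 -0.1 -0.4] w 0.0871
shift [-0.152 -0.364 -1.114] turn [-2.017e+00 -1.000e-03  0.000e+00]
t 0.1 pos [ 0.152  -0.6059  0.2219] ydir -75.9 tilt [-0.     0.001 -1.   ] q [ 1.3   0.33 -0.06  1.46  0.02  1.35 -0.09] F [ 0.4 -0.1 -0.4] w 0.0871
shift [-0.152 -0.364 -1.114] turn [0.078 0.    0.001]
```

```bash
python3 -m pendant '-0.15 -0.28 -0.94 -0.6 0 0; -0.15 -0.28 -0.94 -0.6 0 0; -0.15 -0.28 -0.94 -0.6 0 0; -0.15 -0.28 -0.94 -0.6 0 0; -0.15 -0.28 -0.94 -0.6 0 0; -0.15 -0.28 -0.94 -0.6 0 0; -0.15 -0.28 -0.94 -0.6 0 0; -0.15 -0.28 -0.94 -0.6 0 0' -1; python3 go.py 0.50 -0.28 0.26 15
```

```text
time: 0.9
ee_pos: [0.3618, -0.4818, 0.2595]
eef_rot: [-0.595, -0.382, 0.596, -0.381]
ft_force: [-0.3, -0.9, -0.1]
width: 0.0311
t 0.9 pos [ 0.3618 -0.4818  0.2595] ydir -24.7 tilt [-0.001  0.    -1.   ] q [ 1.1   0.28 -0.31  1.45  0.09  1.42  0.36] F [-0.3 -0.9 -0.1] w 0.0311
shift [-0.002  0.165 -0.965] turn [-0.462 -0.     0.001]
```

```bash
python3 -m pendant '0 0.165 -0.965 -0.46 0 0; 0 0.165 -0.965 -0.46 0 0; 0 0.165 -0.965 -0.46 0 0; 0 0.165 -0.965 -0.46 0 0; 0 0.165 -0.965 -0.46 0 0; 0 0.165 -0.965 -0.46 0 0; 0 0.165 -0.965 -0.46 0 0; 0 0.165 -0.965 -0.46 0 0'; python3 go.py 0.55 -0.05 0.26 55
```

```text
time: 1.7
ee_pos: [0.4987, -0.2806, 0.2597]
eef_rot: [0.431, 0.56, -0.432, 0.56]
ft_force: [0.5, -0.7, 0.6]
width: 0.0004
t 1.7 pos [ 0.4987 -0.2806  0.2597] ydir 14.8 tilt [-0.001 -0.001 -1.   ] q [ 0.88  0.24 -0.53  1.53  0.12  1.41  0.6 ] F [ 0.5 -0.7  0.6] w 0.0004
shift [-0.002  0.434 -0.839] turn [-0.467 -0.     0.001]
```

```bash
python3 -m pendant '0 0.434 -0.84 -0.467 0 0; 0 0.434 -0.84 -0.467 0 0; 0 0.434 -0.84 -0.467 0 0; 0 0.434 -0.84 -0.467 0 0; 0 0.434 -0.84 -0.467 0 0; 0 0.434 -0.84 -0.467 0 0; 0 0.434 -0.84 -0.467 0 0; 0 0.434 -0.84 -0.467 0 0'; python3 go.py 0.52 0.15 0.26 97.4
```

```text
time: 2.5
ee_pos: [0.5495, -0.0502, 0.2597]
eef_rot: [0.212, 0.674, -0.213, 0.674]
ft_force: [0.0, -0.1, 0.8]
width: 0.0001
t 2.5 pos [ 0.5495 -0.0502  0.2597] ydir 55.0 tilt [-0.001 -0.001 -1.   ] q [ 0.66  0.23 -0.75  1.57  0.16  1.41  0.85] F [ 0.  -0.1  0.8] w 0.0001
shift [-0.002  0.588 -0.556] turn [-0.493 -0.     0.001]
```

```bash
python3 -m pendant '0 0.588 -0.556 -0.493 0 0; 0 0.588 -0.556 -0.493 0 0; 0 0.588 -0.556 -0.493 0 0; 0 0.588 -0.556 -0.493 0 0; 0 0.588 -0.556 -0.493 0 0; 0 0.588 -0.556 -0.493 0 0; 0 0.588 -0.556 -0.493 0 0; 0 0.588 -0.556 -0.493 0 0'; python3 go.py 0.506 0.2415 0.19 97.4
```

```text
time: 3.3
ee_pos: [0.5198, 0.1503, 0.2598]
eef_rot: [-0.045, 0.706, 0.045, 0.706]
ft_force: [0.1, 0.3, 0.2]
width: 0.0003
t 3.3 pos [0.5198 0.1503 0.2598] ydir 97.3 tilt [-0.    -0.001 -1.   ] q [ 0.46  0.25 -0.96  1.59  0.21  1.41  1.18] F [0.1 0.3 0.2] w 0.0003
shift [ 0.279  0.369 -0.009] turn [-0.002 -0.     0.   ]
```

Now above the pack at z 0.19, with one wrist look to check the position.

```bash
python3 -m pendant '0.28 0.37 -0.01 0 0 0; 0.28 0.37 -0.01 0 0 0; 0.28 0.37 -0.01 0 0 0; 0.28 0.37 -0.01 0 0 0; 0.28 0.37 -0.01 0 0 0'
python3 - <<'E'
from h import *
p,d,c=grab("wrist");cv2.imwrite("pics/w1.png",p);w=world(d,c)
for lo,hi in((.108,.13),(.082,.097),(.058,.07)):
    q=w[(w[...,2]>lo)&(w[...,2]<hi)&(abs(w[...,0]-.506)<.1)&(abs(w[...,1]-.242)<.1)]
    if len(q)>5: print(lo,len(q),cv2.minAreaRect(q[:,:2].astype(np.float32)),np.median(q[:,2]))
E
python3 go.py 0.506 0.2415 0.122 97.4
```

```text
time: 3.8
ee_pos: [0.5051, 0.2425, 0.1902]
eef_rot: [-0.046, 0.706, 0.046, 0.706]
ft_force: [0.6, -0.2, 0.4]
width: 0.0005
0.108 945 ((0.5038473606109619, 0.24277882277965546), (0.04891003668308258, 0.015885615721344948), 7.182712554931641) 0.11702695634101253
0.082 2452 ((0.5039545893669128, 0.24282020330429077), (0.07148832082748413, 0.050095364451408386), 7.316105842590332) 0.08910258057451001
0.058 4234 ((0.504543125629425, 0.24296285212039948), (0.09423903375864029, 0.11215869337320328), 7.4558424949646) 0.06511077319745928
t 3.85 pos [0.5055 0.2422 0.1906] ydir 97.5 tilt [ 0.001 -0.001 -1.   ] q [ 0.27  0.36 -0.97  1.64  0.31  1.3   0.95] F [-0.2 -0.4  0.7] w 0.0003
shift [ 0.275 -0.003  0.001] turn [0.001 0.001 0.   ]
```

View pics/w1.png

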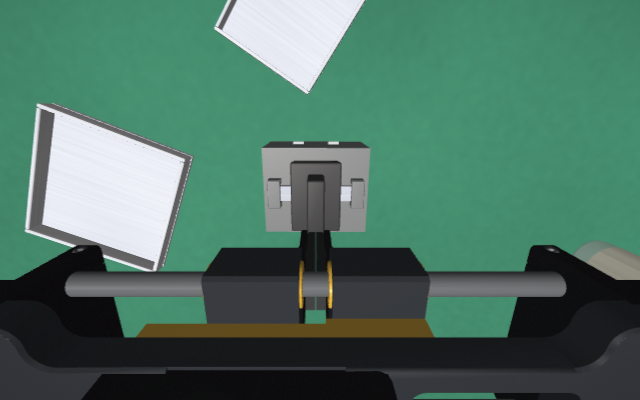

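The fingers sit centred over the bar at (316,190), and the wrist depth agrees within about 1.5 mm. I'll come down to just above the bar and then press in steps.

```bash
python3 -m pendant '0.1 0 0 0 0 0; 0.2 0 0 0 0 0; 0.26 0 0 0 0 0; 0.28 0 0 0 0 0; 0.3 0 0 0 0 0; 0.315 0 0 0 0 0; 0.325 0 0 0 0 0; 0.33 0 0 0 0 0'; python3 go.py 0.505 0.2425 0.105 97.4
```

```text
time: 4.65
ee_pos: [0.5058, 0.2446, 0.11]
eef_rot: [-0.047, 0.704, 0.047, 0.707]
ft_force: [-1.6, -2.0, 14.0]
width: 0.0006
t 4.65 pos [0.5058 0.2446 0.11  ] ydir 97.6 tilt [ 0.004  0.001 -1.   ] q [ 0.23  0.44 -0.93  1.73  0.38  1.16  0.89] F [-1.6 -2.  14. ] w 0.0006
shift [ 0.02  -0.008 -0.004] turn [ 0.003  0.002 -0.   ]
```

```bash
python3 -m pendant '0.008 0 0 0 0 0; 0.016 0 0 0 0 0; 0.022 0 0 0 0 0; 0.028 0 0 0 0 0; 0.032 0 0 0 0 0; 0.032 0 0 0 0 0'; python3 go.py 0.505 0.2425 0.105 97.4
```

```text
time: 5.25
ee_pos: [0.5063, 0.2448, 0.1053]
eef_rot: [-0.047, 0.704, 0.047, 0.707]
ft_force: [-13.9, -10.4, 45.6]
width: 0.0002
t 5.25 pos [0.5063 0.2448 0.1053] ydir 97.6 tilt [ 0.006 -0.001 -1.   ] q [ 0.22  0.45 -0.93  1.74  0.39  1.15  0.88] F [-13.9 -10.4  45.6] w 0.0002
shift [ 0.001 -0.008 -0.006] turn [0.003 0.004 0.001]
```

It reached the stop: z 0.1053 with 46 N. Now I'll rise slowly and let the pack follow.

```bash
python3 -m pendant '-0.03 0 0 0 0 0; -0.05 0 0 0 0 0; -0.07 0 0 0 0 0; -0.09 0 0 0 0 0; -0.11 0 0 0 0 0; -0.14 0 0 0 0 0; -0.2 0 0 0 0 0; -0.28 0 0 0 0 0'
python3 - <<'E'
from h import *
p,d,c=grab("wrist");cv2.imwrite("pics/w2.png",p);w=world(d,c)
for lo,hi in((.108,.15),(.082,.107),(.058,.07)):
    q=w[(w[...,2]>lo)&(w[...,2]<hi)&(abs(w[...,0]-.506)<.06)&(abs(w[...,1]-.242)<.07)]
    if len(q)>5: print(lo,len(q),cv2.minAreaRect(q[:,:2].astype(np.float32)),np.median(q[:,2]))
E
python3 go.py 0.505 0.2425 0.108 97.4
```

```text
time: 6.05
ee_pos: [0.5035, 0.2438, 0.1699]
eef_rot: [-0.048, 0.706, 0.047, 0.705]
ft_force: [0.6, 0.3, -1.2]
width: 0.0004
0.108 910 ((0.4959529936313629, 0.24274152517318726), (0.03082481026649475, 0.015938779339194298), 7.239840030670166) 0.13082727950529827
0.082 2890 ((0.5047112703323364, 0.24379166960716248), (0.07042219489812851, 0.05013009533286095), 7.5627593994140625) 0.10306075486253408
0.058 4622 ((0.5048125982284546, 0.24286587536334991), (0.0947529599070549, 0.11219386011362076), 7.3513102531433105) 0.06515162457011955
t 6.1 pos [0.5049 0.2449 0.1737] ydir 97.7 tilt [ 0.002  0.001 -1.   ] q [ 0.26  0.37 -0.97  1.66  0.32  1.27  0.94] F [1.5 1.4 3.6] w 0.0003
shift [ 0.263 -0.01  -0.002] turn [ 0.004  0.002 -0.001]
```

View pics/w2.png

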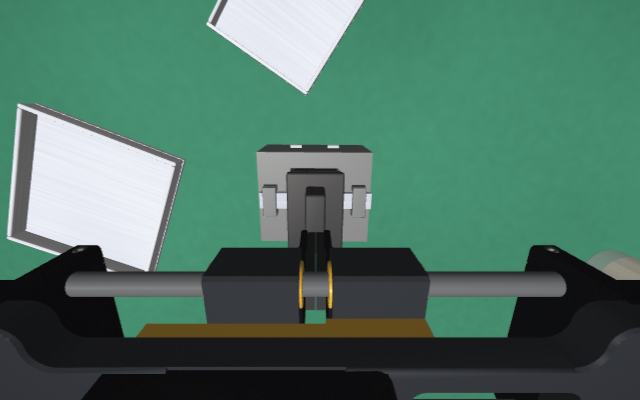

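Released: the bar top is now at 0.131 m, and the picture shows the cap risen, with the bar at (316,210). I'll open the gripper, descend around the bar and grip.

```bash
python3 -m pendant '0 0 0 0 0 0; 0 -0.005 -0.001 0 0 0; 0 -0.005 -0.001 0 0 0;0.1 -0.005 -0.001 0 0 0; 0.2 -0.005 -0.001 0 0 0; 0.24 -0.005 -0.001 0 0 0; 0.26 -0.005 -0.001 0 0 0; 0.26 -0.005 -0.001 0 0 0' 0 30; python3 go.py 0.505 0.243 0.108 97.4
```

```text
time: 6.9
ee_pos: [0.5041, 0.2429, 0.1045]
eef_rot: [-0.047, 0.706, 0.047, 0.705]
ft_force: [-0.2, -0.2, -0.3]
width: 0.0429
t 6.9 pos [0.5041 0.2429 0.1045] ydir 97.7 tilt [-0.  0. -1.] q [ 0.23  0.45 -0.93  1.74  0.39  1.15  0.89] F [-0.2 -0.2 -0.3] w 0.0429
shift [-0.014 -0.     0.004] turn [ 0.003 -0.    -0.   ]
```

```bash
python3 -m pendant '-0.01 0 0 0 0 0; -0.01 0 0 0 0 0; -0.01 0 0 0 0 0; -0.01 0 0 0 0 0; -0.01 0 0 0 0 0; -0.01 0 0 0 0 0; -0.01 0 0 0 0 0; -0.01 0 0 0 0 0' -1 40; python3 go.py 0.505 0.243 0.2 97.4
```

```text
time: 7.7
ee_pos: [0.5043, 0.2428, 0.1072]
eef_rot: [-0.047, 0.705, 0.047, 0.706]
ft_force: [-1.5, 0.2, 3.3]
width: 0.0156
t 7.7 pos [0.5043 0.2428 0.1072] ydir 97.7 tilt [ 0. -0. -1.] q [ 0.23  0.44 -0.93  1.74  0.38  1.16  0.89] F [-1.5  0.2  3.3] w 0.0156
shift [-0.371  0.     0.003] turn [0.003 0.    0.   ]
```

Gripped at 15.6 mm. Lifting straight up.

```bash
python3 -m pendant '-0.03 0 0 0 0 0; -0.07 0 0 0 0 0; -0.12 0 0 0 0 0; -0.18 0 0 0 0 0; -0.24 0 0 0 0 0; -0.31 0 0 0 0 0; -0.36 0 0 0 0 0; -0.38 0 0 0 0 0'; python3 go.py 0.54 0.08 0.205 97.4; python3 go.py 0.5592 -0.0185 0.205 97.4
```

```text
time: 8.5
ee_pos: [0.5047, 0.2432, 0.2039]
eef_rot: [-0.047, 0.705, 0.048, 0.706]
ft_force: [-0.4, -0.6, -3.1]
width: 0.0158
t 8.5 pos [0.5047 0.2432 0.2039] ydir 97.7 tilt [ 0.002  0.001 -1.   ] q [ 0.28  0.35 -0.98  1.62  0.3   1.33  0.96] F [-0.4 -0.6 -3.1] w 0.0158
shift [-0.004 -0.666  0.053] turn [ 0.003  0.001 -0.   ]
t 8.5 pos [0.5047 0.2432 0.2039] ydir 97.7 tilt [ 0.002  0.001 -1.   ] q [ 0.28  0.35 -0.98  1.62  0.3   1.33  0.96] F [-0.4 -0.6 -3.1] w 0.0158
shift [-0.004 -1.066  0.076] turn [ 0.003  0.001 -0.   ]
```

```bash
python3 -m pendant '-0.01 -0.05 0.005 0 0 0; -0.01 -0.18 0.01 0 0 0; -0.01 -0.33 0.02 0 0 0; -0.01 -0.5 0.035 0 0 0; -0.01 -0.67 0.05 0 0 0; -0.01 -0.83 0.06 0 0 0; -0.01 -0.95 0.07 0 0 0; -0.01 -1.0 0.075 0 0 0'; python3 go.py 0.5592 -0.0185 0.1 97.4
python3 - <<'E'
from h import *
p,d,c=grab("scene");cv2.imwrite("pics/s2.png",p[80:330,120:520])
E
```

```text
time: 9.3
ee_pos: [0.5561, -0.0078, 0.2036]
eef_rot: [-0.046, 0.706, 0.045, 0.705]
ft_force: [-0.3, -0.2, -3.4]
width: 0.0158
t 9.3 pos [ 0.5561 -0.0078  0.2036] ydir 97.4 tilt [-0.002 -0.001 -1.   ] q [ 0.67  0.31 -0.88  1.64  0.25  1.32  1.45] F [-0.3 -0.2 -3.4] w 0.0158
shift [ 0.414 -0.044  0.007] turn [-0.    -0.001  0.001]
```

View pics/s2.png

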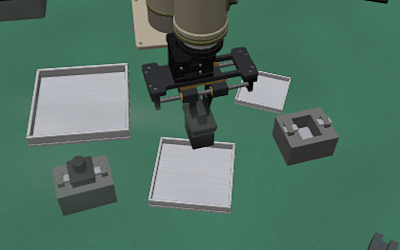

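The pack (crop 200,125) hangs over the tray, and the dock well (305,130) is empty. Its underside is at about 0.136 and the floor at 0.005, so contact should come near TCP z 0.072.

```bash
python3 -m pendant '0.04 -0.02 0.005 0 0 0; 0.12 -0.044 0.007 0 0 0; 0.22 -0.044 0.007 0 0 0; 0.31 -0.044 0.007 0 0 0; 0.39 -0.044 0.007 0 0 0; 0.44 -0.044 0.007 0 0 0; 0.47 -0.044 0.007 0 0 0; 0.48 -0.044 0.007 0 0 0'; python3 go.py 0.5592 -0.0185 0.072 97.4
```

```text
time: 10.15
ee_pos: [0.5591, -0.0125, 0.084]
eef_rot: [-0.048, 0.706, 0.048, 0.705]
ft_force: [0.5, -0.4, -2.6]
width: 0.0156
t 10.15 pos [ 0.5591 -0.0125  0.084 ] ydir 97.7 tilt [-0.001  0.    -1.   ] q [ 0.63  0.44 -0.83  1.76  0.36  1.1   1.38] F [ 0.5 -0.4 -2.6] w 0.0156
shift [ 0.048 -0.024 -0.003] turn [ 0.004 -0.    -0.   ]
```

```bash
python3 -m pendant '0.012 0 0 0 0 0; 0.024 0 0 0 0 0; 0.034 0 0 0 0 0; 0.04 0 0 0 0 0; 0.044 0 0 0 0 0; 0.048 0 0 0 0 0; 0.05 0 0 0 0 0; 0.05 0 0 0 0 0'; python3 go.py 0.5592 -0.0185 0.072 97.4
```

```text
time: 10.95
ee_pos: [0.5595, -0.0131, 0.0723]
eef_rot: [-0.048, 0.705, 0.047, 0.706]
ft_force: [-0.9, -0.5, 0.8]
width: 0.0151
t 10.95 pos [ 0.5595 -0.0131  0.0723] ydir 97.7 tilt [ 0. -0. -1.] q [ 0.62  0.45 -0.82  1.77  0.37  1.08  1.37] F [-0.9 -0.5  0.8] w 0.0151
shift [ 0.001 -0.021 -0.004] turn [0.003 0.    0.   ]
```

The load has come off, so there is contact. A little lower to be sure, then look before opening.

```bash
python3 -m pendant '0.003 0 0 0 0 0; 0.005 0 0 0 0 0; 0.005 0 0 0 0 0; 0.005 0 0 0 0 0'; python3 -m pendant '0 0 0 0 0 0; 0 0 0 0 0 0; 0 0 0 0 0 0; 0 0 0 0 0 0; 0 0 0 0 0 0; 0 0 0 0 0 0' 0
```

```text
time: 11.35
ee_pos: [0.5596, -0.013, 0.0722]
eef_rot: [-0.048, 0.705, 0.047, 0.706]
ft_force: [-6.9, 0.1, 14.3]
width: 0.0156
time: 11.95
ee_pos: [0.5594, -0.0132, 0.0707]
eef_rot: [-0.047, 0.706, 0.047, 0.705]
ft_force: [-0.5, -0.2, 0.1]
width: 0.0429
```

It was firmly seated (14 N) before I opened the gripper. Now I'll withdraw straight up and check.

```bash
python3 -m pendant '-0.04 0 0 0 0 0; -0.12 0 0 0 0 0; -0.22 0 0 0 0 0; -0.34 0 0 0 0 0; -0.46 0 0 0 0 0; -0.58 0 0 0 0 0; -0.7 0 0 0 0 0; -0.75 0 0 0 0 0'
python3 - <<'E'
from h import *
for n in("wrist","scene"):
    p,d,c=grab(n);w=world(d,c);cv2.imwrite(f"pics/{n}3.png",p)
    for t,x,y,a,lo,hi in(("bar top",.559,-.013,.07,.088,.12),("bar cap",.559,-.013,.07,.058,.075),("knob top",.57,-.247,.04,.108,.14)):
        q=w[(w[...,2]>lo)&(w[...,2]<hi)&(abs(w[...,0]-x)<a)&(abs(w[...,1]-y)<a)]
        if len(q)>5: print(n,t,len(q),cv2.minAreaRect(q[:,:2].astype(np.float32)),np.percentile(q[:,2],[5,50,95]).round(4))
print(r.read_state()["ft_force"],r.read_state()["time"])
E
```

```text
time: 12.75
ee_pos: [0.5603, -0.0127, 0.2618]
eef_rot: [-0.048, 0.704, 0.047, 0.707]
ft_force: [0.1, 0.7, -0.4]
width: 0.0438
wrist bar top 521 ((0.5603311061859131, -0.01246435847133398), (0.049128878861665726, 0.01593095436692238), 8.196601867675781) [0.094  0.0959 0.0973]
wrist bar cap 1484 ((0.5601938366889954, -0.012425687164068222), (0.07070747762918472, 0.04993250593543053), 7.6507978439331055) [0.0664 0.0681 0.0694]
wrist knob top 502 ((0.5683662295341492, -0.24626094102859497), (0.02504076063632965, 0.02527838572859764), 7.310129165649414) [0.1103 0.1169 0.1183]
scene bar top 177 ((0.561708390712738, -0.014717018231749535), (0.05105117708444595, 0.016395749524235725), 6.9013519287109375) [0.0897 0.0954 0.0984]
scene bar cap 528 ((0.5613682866096497, -0.014873482286930084), (0.0753064751625061, 0.050414346158504486), 8.24679183959961) [0.062  0.068  0.0708]
scene knob top 142 ((0.5702786445617676, -0.24933239817619324), (0.025332074612379074, 0.024231793358922005), 62.01986312866211) [0.1098 0.1164 0.1187]
[ 0.70541023 -0.2033466  -0.36793117] 12.85
```

View pics/scene3.png

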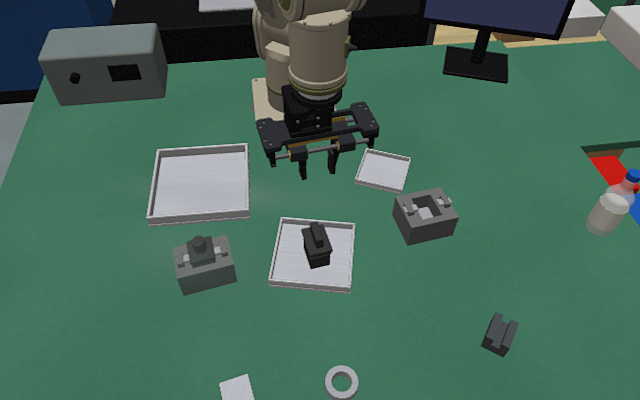

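The pack stands upright in the middle tray at (317,245). Its top is at 0.096 m, so its underside is on the 5 mm floor. The knob pack at (203,248) is unchanged, and the gripper is clear.

```bash
python3 -c "from bench import close_job; print(close_job())"
```

```text
the job is handed in; nothing more can be done
None
```

The job is done and handed in at about 13 s of the 48 s allowed; the hand-in reports no verdict.

**What I did:** I pressed the bar pack down to its stop with shut fingers (TCP z 0.1053, force up to 46 N). It released and rose to a bar top of 0.131 m. I then gripped the bar, lifted the pack clear of the dock and lowered it into the 170 mm tray. I opened the gripper only once the pack was seated and withdrew straight up.

**Last checks:**
- **Bar pack:** It stands upright. The bar top is at 0.096 m, which puts its underside on the 5 mm tray floor. It is about 6 mm from the tray's centre, within the 55 and 60 mm limits.
- **Knob pack:** Its top is at 0.117 m, still at latched height. Its position is within about 2 mm of the start.
- **Gripper:** It is open and well clear, with the force reading near zero.

No check failed. The wrist and scene cameras disagreed by about 2–3 mm, roughly the calibration error.

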